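# Slide a blister-card carrier home under the drag spring

## Task

Load the blister-card carrier into its fixture without picking it up: with the fingertips press it firmly down on its sprung bed, and keep pressing while you push it along the channel, under the crossbar and its drag spring, until it is fully home against the end stop, lies flat, and the bed has sprung up behind it. Then let go of it, and leave the bottle, the carton and the spatula where they are.

Things in the scene. Friction and masses are not known exactly. Their poses are not given: they have to be found in the camera images.
- fixture: Fixed metal fixture, a straight channel 280 x 110 mm, 42 mm high. Origin: underside on the channel's centre line, z up, x the way the carrier is pushed (open end to end stop); 'channel x, z' below mean this frame. Channel 73 mm wide between rails (tops at z = 28 mm), floor at z = 12 mm. The carrier's centre is at x = 24 mm when home, so it travels about 109 mm.
- carrier: Loose white plastic plate 120 (x) x 70 x 8 mm, about 0.14 kg, foil card of tablets on its front half. Origin: centre of underside, x to its nose as the channel's x. A thumb rib 6 mm thick, 6 mm high, 56 mm wide stands across its top at x = -21 to -15 mm. On the raised bed its underside is at channel z = 22 mm; pressed down, at 12 mm (top at 20 mm), sliding on the floor.
- press_spot (a point): Place for the fingertips, on the carrier's top face at its x = -34 mm: middle of the grooved flat behind the thumb rib (x = -50 to -21 mm). Here one presses down and pushes forward against the rib.
- crossbar (a point): Top centre of the rigid crossbar over the channel: x = 28 to 44 mm, underside at z = 23 mm, top at 40 mm in the channel. A carrier on the raised bed butts against it: pressed down 7 mm or more (10 mm is fully down) it goes under.
- drag_spring (a point): Middle of the drag spring: a steel strip 34 mm wide that slopes forward and down from the crossbar to channel x = 80 mm, its tip about 2.5 mm over the floor. The carrier's nose lifts it in passing, against about 2.5 N.
- end_stop (a point): Top middle of the end stop's face, channel x = 84 mm, z = 32 mm. The carrier's nose touches this face when fully home.
- bed (a joint): Spring travel of the black bed plate in the channel floor, m: 0 is up (top at channel z = 22 mm), 0.010 is level with the floor. It spans channel x = -130 to -40 mm, 64 mm wide, and pushes up with about 5.5 N when up, 8.5 N when down. Once the carrier's tail is past its front edge it springs up behind the carrier (back to 0).
- leaf (a joint): Lift angle of the drag spring, rad: 0 hanging free, about 0.15 when it rides on the carrier.
- bottle: Bystander: small amber jar, 42 mm across, 70 mm high, standing beside the fixture. Origin: centre of its underside.
- carton: Bystander: medicine carton 75 x 36 x 52 mm high, standing beside the fixture. Origin: centre of its underside.
- spatula: Bystander: counting spatula, 170 mm long along its x, lying beside the fixture. Origin: underside, near its middle.

How it is judged (in metres and radians):
On the way:
1. the fingers press on the carrier while its nose lifts the drag spring (value of joint leaf above 0.1 rad and contact force between the fingers and carrier above 3 N and z of carrier in the frame of fixture below 0.018 m), for 0.1 s.
At the end, for the whole second after the job is handed in: The carrier rests within 5 mm of fully home against the end stop, flat on the channel floor (within 2.5 mm and 0.03 rad), under the drag spring, and the bed is back up behind it (within 2 mm) (x of carrier in the frame of fixture between 0.019 and 0.027 m and z of carrier in the frame of fixture below 0.0145 m and angle between carrier's own z axis and vertical below 0.03 rad and value of joint bed below 0.002 m and value of joint leaf above 0.1 rad and linear speed of carrier below 0.01 m/s); the robot touches nothing.
It fails at once if the carrier is lifted off its bed (more than 12 mm) (z of carrier in the frame of fixture above 0.034 m).
It fails at once if the carrier is tipped up (angle between carrier's own z axis and vertical above 0.3 rad).
It fails at once if a bystander is disturbed (moved more than 20 mm) (distance of any of bottle, carton, spatula from where it was at the start of the episode above 0.02 m).
It also fails if it takes over 38 s, if anything falls off the work surface, if the arm or the gripper's body presses on something with over 40 N, if the wrist force passes 120 N, or if a joint passes its speed limit or range.

## Robot

A 6-joint arm with a two-finger parallel gripper is mounted at the origin on the work surface. World frame = base frame: x ahead of the robot, y to its left, z up, the work surface at z = 0. Lengths are in m, angles in degrees, forces in N, time in s.
With the tool pointing down it reaches from about 0.35 to 0.875 m from the base axis. Payload 4.2 kg.
Tool frame: the origin (TCP) lies at the very end of the fingers, on their centre line; the grasp point (between the pads) lies 19 mm behind it; y points along the fingers, z is the direction in which the jaws open and shut, and the axes are right-handed (so a half turn about y gives the same grasp; the last joint's range is limited). The gripper opens to 87 mm and grips with 3 to 60 N. Pads are 19 mm wide; open, the fingers measure 117 mm over their backs; the gripper's body (75 mm by 190 mm) begins 51 mm behind the grasp point.
Start: joints at [-50.443, 22.042, 0.453, 0, -68.411, -14.817], TCP at [0.262, -0.568, 0.223] pointing down, gripper open.
Joint ranges: [-179.83, 179.83], [-69.29, 118.12], [-61.27, 80.66], [-181.25, 117.63], [-171.15, -9.14], [-177.46, 177.46]. Speed limits (degrees/s): [159.86, 159.86, 180, 180, 180, 180].

## Interface

Orientations are given as a 3x3 rotation matrix whose columns are the frame's x, y, z axes.
In Python, from station import r, eyes gives the robot as it stands.
- The arm moves only by the tool play_rows, never from a script. Its argument "deltas" is one flat list of numbers, 5 for each row, row after row: the closure in counts, from 0 (fully open) to 255 (shut), then the shift along the tool's x, y, z in mm, then the turn about the tool's y in rad. In form: [claw, tx, ty, tz, roll, claw, tx, ty, tz, roll, ...]. A call has exactly 10 rows; each row shifts and turns the commanded pose from where the row before left it, along the tool's axes as they then stand; what a row does not reach is not made up. A row lasts 1/10 s, in which the tool goes at most 50 mm and 8.59 degrees, less where a joint would pass 70% of its speed; a pose out of reach is approached as far as the arm can. A call is refused whole if a number of a shift passes 50 or a number of a turn 0.15, either way. A call with a gripper value outside its range is refused whole. The fingers move at their own pace and stop on an object; the grip force is fixed at half the most. Time passes only in rows, so rows that do not move let the fingers close, or fill a call up. It gives the time, the measured TCP pose, the force and the opening at its end, in the units of the state.
- r.sense(): the state, without advancing time (a new reading comes with each control period).
- eyes.capture(name): name is "side" or "top" or "wrist"; returns a dict with "img" (400x640x3 uint8, blue, green, red), "vfov" (degrees; the focal length in pixels is half the picture's height over the tangent of half this angle, whatever the lens; pixels are square), "cx", "cy" (the principal point, pixels), "R" (3x3) and "t" (3): a world point X has camera coordinates R X + t; the wrist camera has in their place "tool_from_camera" (4x4, takes a point from camera to tool coordinates, whose origin is the TCP and whose axes are the tool frame's). Camera axes: x right, y down, z forward; pixel columns grow to the right and rows downward; lengths in m; the calibration is good to about 2 mm. A picture is of the moment at which its call begins: read the wrist's pose just before it. There is no depth.
- r.finish_job(): hands the job in, once; it reports no verdict.
The state is a dict: "time_s": time; "joints": joint angles; "joint_velocities": joint speeds; "effort": joint torques, N m; "tcp_pos": TCP position; "ee_rot": TCP orientation; "wrist_force": force on the tool from outside, world axes, zero at the start; "moment": the same for the moment, N m; "gripper_width": opening from 0.0 (shut) to 1.0 (fully open).
Only numpy, scipy, OpenCV 4.12 (cv2) and the standard library are available. Lean on these libraries where they do the work, as an engineer would, in place of code of your own. Each camera call takes 0.05 s, during which the arm holds its last target.

## Working session

There is one attempt and no reset: what is moved stays moved. The work goes in short steps, Python scripts to look and compute and a tool call to move; the robot and the scene stay as the last step left them, time stands still between calls to the robot, and variables do not carry over. Pictures are saved under pics/ and viewed, and the job is handed in when it is done.

Besides the shell and the picture viewer there is one more tool, called after "Request:" by a JSON object that holds its "api" and its "payload". play_rows: Moves the arm, as the interface text tells. Its arguments: {"type":"object","properties":{"deltas":{"type":"array","items":{"type":"number"}}},"required":["deltas"]}

```bash
mkdir -p pics; ls; python3 - <<'E'
from station import r, eyes
import cv2, numpy as np
s=r.sense(); print(s)
for n in ["side","top","wrist"]:
    c=eyes.capture(n); cv2.imwrite(f"pics/a_{n}.png",c["img"])
    print(n,{k:v for k,v in c.items() if k!="img"})
    np.savez(f"cam_{n}.npz",**c)
E
```

```text
pics
{'time_s': 0.0, 'joints': array([-5.04423666e+01,  2.20918833e+01,  3.81113970e-01, -2.92825818e-02,
       -6.84099149e+01, -1.48146912e+01]), 'joint_velocities': array([-0.04976533, -0.03868204,  0.02037109,  0.06894008,  0.02960076,
       -0.07571449]), 'effort': array([ 6.23706910e-04, -3.90663314e+01,  1.87407321e+01,  4.21992034e+00,
        1.10248307e-02, -1.77627685e-04]), 'tcp_pos': array([ 0.26135107, -0.56708742,  0.22145612]), 'ee_rot': array([[ 9.08273604e-01, -9.75011853e-04, -4.18375560e-01],
       [ 4.18376689e-01,  1.92656261e-03,  9.08271564e-01],
       [-7.95488313e-05, -9.99997669e-01,  2.15776819e-03]]), 'wrist_force': array([-0.35253008,  0.2023481 ,  0.79960791]), 'moment': array([-0.0078737 ,  0.03173022,  0.02365156]), 'gripper_width': 0.997013412428125}
side {'vfov': 48.64923874622644, 'cx': 316.6562842809246, 'cy': 191.3774052915721, 'R': array([[-0.88490973, -0.46571551, -0.00662037],
       [-0.29324268,  0.56812338, -0.76892429],
       [ 0.36186116, -0.67848721, -0.63930557]]), 't': array([0.57553688, 0.18103354, 0.66826594])}
top {'vfov': 51.424343676770036, 'cx': 323.24102444201037, 'cy': 205.22228442943606, 'R': array([[-0.02286173, -0.99973703,  0.00179407],
       [-0.99486626,  0.02257332, -0.09864872],
       [ 0.09858228, -0.00404014, -0.9951207 ]]), 't': array([0.09308022, 0.61047688, 0.67222764])}
wrist {'vfov': 60.56913415465066, 'cx': 321.60824144202644, 'cy': 202.90360655713673, 'tool_from_camera': array([[-8.78618834e-04,  9.60319813e-01,  2.78899774e-01,
        -7.54985088e-02],
       [-7.61874641e-04, -2.78900444e-01,  9.60319719e-01,
        -1.62577510e-01],
       [ 9.99999324e-01,  6.31268327e-04,  9.76690496e-04,
         3.80191426e-04],
       [ 0.00000000e+00,  0.00000000e+00,  0.00000000e+00,
         1.00000000e+00]])}
```

View pics/a_side.png

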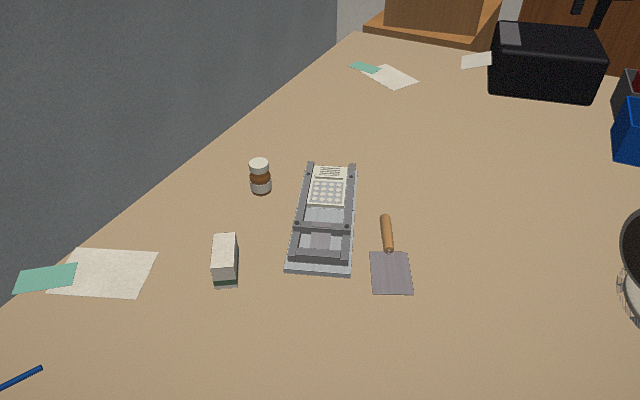

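View pics/a_top.png

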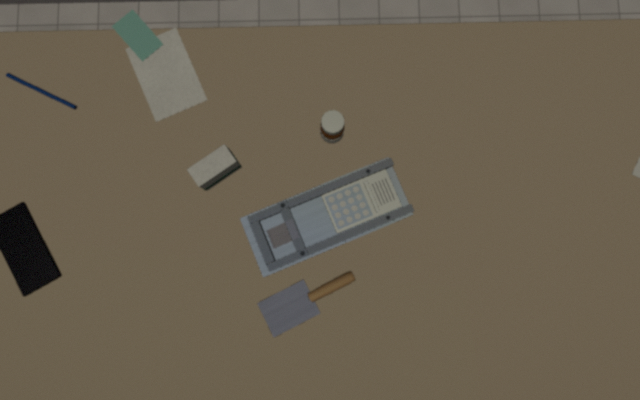

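View pics/a_wrist.png

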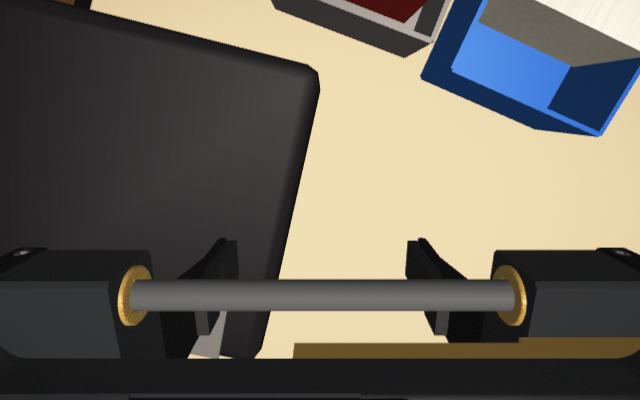

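```bash
python3 - <<'E'
import cv2
a=cv2.imread("pics/a_top.png")[145:285,230:430]; cv2.imwrite("pics/b_top.png",cv2.convertScaleAbs(cv2.resize(a,None,fx=4,fy=4,interpolation=2),alpha=1.5))
a=cv2.imread("pics/a_side.png")[150:290,265:415]; cv2.imwrite("pics/b_side.png",cv2.resize(a,None,fx=4,fy=4,interpolation=2))
E
```

```text
(no output)
```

View pics/b_top.png

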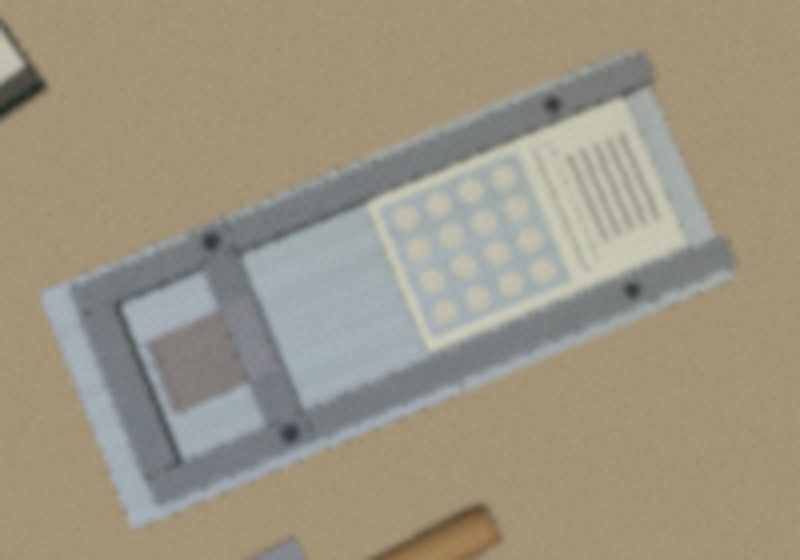

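View pics/b_side.png

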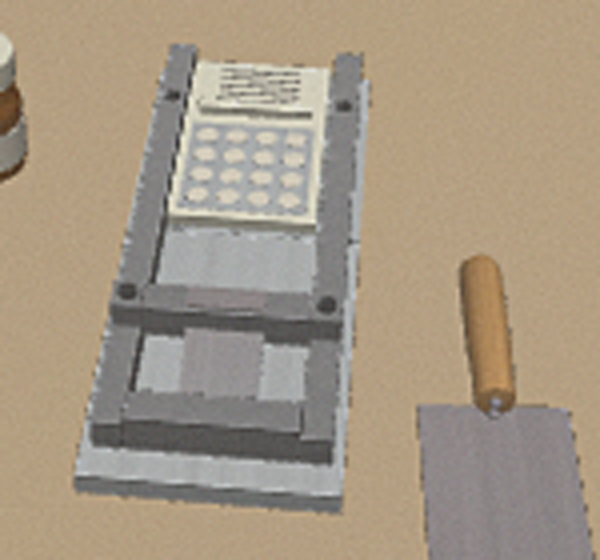

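```bash
cat > h.py <<'E'
import numpy as np
from scipy.optimize import least_squares
def load(n): return dict(np.load(f"cam_{n}.npz"))
def proj(c,X):
    f=200/np.tan(np.radians(float(c["vfov"]))/2); p=np.atleast_2d(X)@c["R"].T+c["t"]
    return np.c_[c["cx"]+f*p[:,0]/p[:,2], c["cy"]+f*p[:,1]/p[:,2]]
def F(p,X):
    c,s=np.cos(p[2]),np.sin(p[2]); X=np.atleast_2d(X)
    return np.c_[p[0]+c*X[:,0]-s*X[:,1], p[1]+s*X[:,0]+c*X[:,1], X[:,2]]
E
cat > fit.py <<'E'
from h import *
T,S=load("top"),load("side")
# chan xyz (mm), crop px
ct=[((-25,-35,30),(370,203)),((-25,35,30),(430,350)),((-145,35,30),(690,243)),((-145,-35,30),(628,97))]
cs=[((-25,-35,30),(170,215)),((-25,35,30),(316,223)),((-145,-35,30),(198,62)),((-145,35,30),(330,68))]
ft=[((36,-46,40),(211,241)),((36,46,40),(290,433))]
fs=[((36,-46,40),(127,291)),((36,46,40),(327,304))]
def prep(l,o): return np.array([a for a,b in l])/1000., np.array([b for a,b in l])/4+o
D=[(T,)+prep(ct,(230,145)),(T,)+prep(ft,(230,145)),(S,)+prep(cs,(265,150)),(S,)+prep(fs,(265,150))]
def res(p,out=False):
    r=[]
    for i,(c,X,u) in enumerate(D):
        r.append((proj(c,F(p,X))-u))
    return r if out else np.concatenate(r).ravel()
s=least_squares(res,[0.55,0,1.9],loss="soft_l1")
print(s.x[:2],np.degrees(s.x[2]))
for q in res(s.x,True): print(q.round(2).tolist())
np.save("fix.npy",s.x)
f=F(s.x,np.array([[-.119,0,.030],[-.145,0,.03],[.024,0,.02]]));print(f, np.hypot(f[:,0],f[:,1]))
E
python3 fit.py
```

```text
[0.58648424 0.09411766] 111.2488715886156
[[-2.04, 0.3], [-1.07, 1.77], [-0.63, 1.25], [-1.57, 0.03]]
[[1.37, -2.04], [2.56, 1.26]]
[[-1.33, -0.93], [-0.08, -0.27], [-0.67, -0.87], [0.31, -0.25]]
[[-1.6, -1.66], [1.41, -0.97]]
[[ 0.62961218 -0.01679212  0.03      ]
 [ 0.63903509 -0.04102451  0.03      ]
 [ 0.57778617  0.11648602  0.02      ]] [0.62983607 0.64035058 0.58941144]
```

```bash
sed -i 's/\[0.55,0,1.9\]/[0.55,0,1.9,0,0,0]/; s/    for i,(c,X,u) in enumerate(D):/    for i,(c,X,u) in enumerate(D):\n        X=X.copy()\n        if i in(0,2): X[:,0]+=p[3]; X[:,1]+=p[5]\n        else: X[:,1]*=1+p[4]/.046/; s/print(s.x\[:2\]/print(s.x[3:],s.x[:2]/' fit.py; python3 fit.py; python3 - <<'E'
import cv2,sys
sys.path.insert(0,'.')
from h import *
p=np.load("fix.npy")
for n,o in(("top",(230,145)),("side",(265,150))):
    im=cv2.imread(f"pics/b_{n}.png"); c=load(n)
    def poly(P,col,cl=False):
        u=((proj(c,F(p,np.array(P)/1000.))-o)*4).astype(int); cv2.polylines(im,[u],cl,col,1)
    for y in(-36.5,36.5): poly([(-150,y,28),(84,y,28)],(0,0,255))
    poly([(28,-36,40),(28,36,40),(44,36,40),(44,-36,40)],(0,255,0),True)
    poly([(84,-36,32),(84,36,32)],(255,0,0))
    d=p[3]*1000;e=p[5]*1000
    poly([(-25+d,-35+e,30),(-25+d,35+e,30),(-145+d,35+e,30),(-145+d,-35+e,30)],(255,0,255),True)
    poly([(-106+d,-28+e,36),(-106+d,28+e,36)],(0,0,255))
    cv2.imwrite(f"pics/c_{n}.png",im)
E
```

```text
[0.58648424 0.09411766] 111.2488715886156
[[-2.04, 0.3], [-1.07, 1.77], [-0.63, 1.25], [-1.57, 0.03]]
[[1.37, -2.04], [2.56, 1.26]]
[[-1.33, -0.93], [-0.08, -0.27], [-0.67, -0.87], [0.31, -0.25]]
[[-1.6, -1.66], [1.41, -0.97]]
[[ 0.62961218 -0.01679212  0.03      ]
 [ 0.63903509 -0.04102451  0.03      ]
 [ 0.57778617  0.11648602  0.02      ]] [0.62983607 0.64035058 0.58941144]sed: -e expression #1, char 211: unknown option to 's'
Traceback (most recent call last):
IndexError: index 3 is out of bounds for axis 0 with size 3
```

```bash
sed -i 's#\[0.55,0,1.9\]#[0.55,0,1.9,0,0,0]#; s#    for i,(c,X,u) in enumerate(D):#    for i,(c,X,u) in enumerate(D):\n        X=X.copy()\n        if i in(0,2): X[:,0]+=p[3]; X[:,1]+=p[5]\n        else: X[:,1]*=1+p[4]/.046#; s#print(s.x\[:2\]#print(s.x[3:],s.x[:2]#' fit.py; python3 fit.py; cat > ov.py <<'E'
import cv2,sys
from h import *
p=np.load("fix.npy")
for n,o in(("top",(230,145)),("side",(265,150))):
    im=cv2.imread(f"pics/b_{n}.png"); c=load(n)
    def poly(P,col,cl=False):
        u=((proj(c,F(p,np.array(P)/1000.))-o)*4).astype(int); cv2.polylines(im,[u],cl,col,1)
    for y in(-36.5,36.5): poly([(-150,y,28),(84,y,28)],(0,0,255))
    poly([(28,-36,40),(28,36,40),(44,36,40),(44,-36,40)],(0,255,0),True)
    poly([(84,-36,32),(84,36,32)],(255,0,0))
    d=p[3]*1000;e=p[5]*1000
    poly([(-25+d,-35+e,30),(-25+d,35+e,30),(-145+d,35+e,30),(-145+d,-35+e,30)],(255,0,255),True)
    poly([(-106+d,-28+e,36),(-106+d,28+e,36)],(0,0,255))
    cv2.imwrite(f"pics/{sys.argv[1]}_{n}.png",im)
E
python3 ov.py c
```

```text
[-0.0049075  -0.00285894  0.00043274] [0.58543049 0.09717309] 111.34336379878495
[[-1.09, 0.08], [-0.06, 1.52], [0.32, 0.89], [-0.69, -0.3]]
[[0.16, 0.25], [0.12, 0.35]]
[[-1.07, -1.49], [0.13, -0.89], [-0.55, -1.33], [0.39, -0.75]]
[[-0.29, -0.23], [-0.4, 0.18]]
[[ 0.62874129 -0.01366542  0.03      ]
 [ 0.63820415 -0.03788223  0.03      ]
 [ 0.57669554  0.11952708  0.02      ]] [0.62888978 0.63932746 0.58895201]
```

View pics/c_top.png

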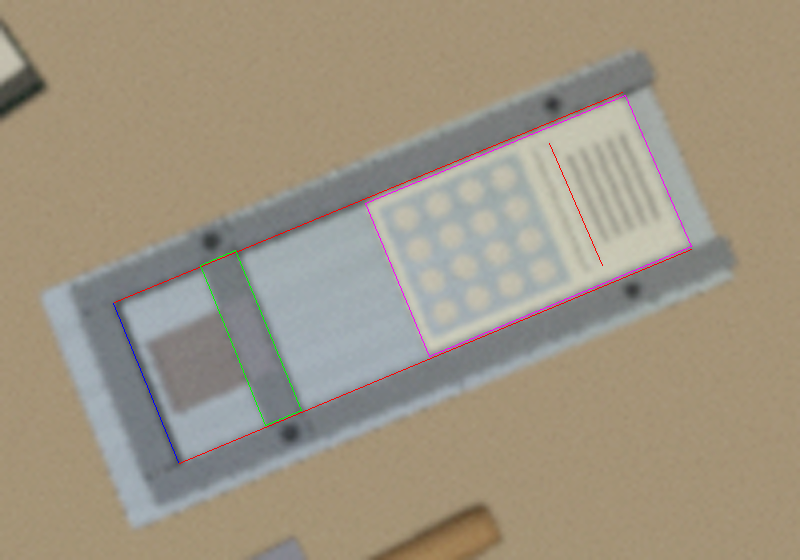

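View pics/c_side.png

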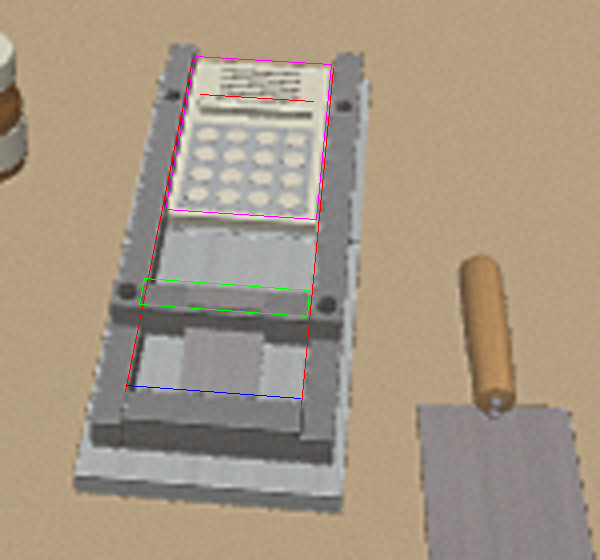

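Request:
{"api": "play_rows", "payload": {"deltas": [255, 0, 0, 0, -0.1499, 255, 0, 0, 0, -0.1499, 255, 0, 0, 0, -0.1499, 255, 0, 0, 0, -0.1499, 255, 0, 0, 0, -0.1499, 255, 0, 0, 0, -0.1499, 255, 0, 0, 0, -0.1499, 255, 0, 0, 0, -0.1499, 255, 0, 0, 0, -0.1499, 255, 0, 0, 0, -0.1499]}}

```text
time_s: 1.15
tcp_pos: [0.2615, -0.5674, 0.2221]
ee_rot: [[-0.358, -0.0, -0.934], [0.934, 0.001, -0.358], [0.001, -1.0, 0.0]]
wrist_force: [0.9, -0.5, -0.2]
gripper_width: 0.172
```

```bash
cat > go.py <<'E'
import sys
from station import r
from h import *
s=r.sense(); p=np.load("fix.npy")
# target channel x,y,z mm
R=s["ee_rot"]; t=s["tcp_pos"]
c,si=np.cos(p[2]),np.sin(p[2])
d=t-[p[0],p[1],0]; ch=np.array([c*d[0]+si*d[1],-si*d[0]+c*d[1],d[2]])*1000
print("t",s["time_s"],"chan",ch.round(1),"F",s["wrist_force"].round(1),"w",round(s["gripper_width"],3))
print("yaw err deg",np.degrees(np.arctan2(R[1,0],R[0,0]))-np.degrees(p[2]),"ydown",R[:,1].round(4))
if len(sys.argv)>1:
    T=F(p,np.array([[float(v)/1000 for v in sys.argv[1:4]]]))[0]
    print("tool delta mm",(R.T@(T-t)*1000).round(1))
E
python3 go.py -124 0 80; python3 - <<'E'
from h import *
c=load("side"); f=200/np.tan(np.radians(float(c["vfov"]))/2)
C=-c["R"].T@c["t"]
for u in((630,290),(490,98),(595,105),(620,240)):
    d=c["R"].T@np.array([(u[0]-c["cx"])/f,(u[1]-c["cy"])/f,1]); print(u,(C-d*C[2]/d[2]).round(3))
E
```

```text
t 1.15 chan [-501.1  543.6  222.1] F [ 0.9 -0.5 -0.2] w 0.172
yaw err deg -0.36588534496191016 ydown [-4.e-04  8.e-04 -1.e+00]
tool delta mm [ 380.4  142.4 -541.2]
(630, 290) [0.09  0.002 0.   ]
(490, 98) [ 0.412 -0.548  0.   ]
(595, 105) [ 0.162 -0.632  0.   ]
(620, 240) [ 0.104 -0.114  0.   ]
```

Request:
{"api": "play_rows", "payload": {"deltas": [255, 38, 0, -20, 0, 255, 38, 0, -20, 0, 255, 38, 0, -20, 0, 255, 38, 0, -20, 0, 255, 38, 0, -20, 0, 255, 38, 0, -20, 0, 255, 38, 0, -20, 0, 255, 38, 0, -20, 0, 255, 38, 0, -20, 0, 255, 38, 0, -20, -0.0064]}}

```text
time_s: 2.15
tcp_pos: [0.3145, -0.14, 0.2226]
ee_rot: [[-0.358, 0.001, -0.934], [0.934, 0.0, -0.358], [-0.0, -1.0, -0.001]]
wrist_force: [1.3, -0.1, -0.2]
gripper_width: 0.004
```

Request:
{"api": "play_rows", "payload": {"deltas": [255, 0, 10, -38, 0, 255, 0, 10, -38, 0, 255, 0, 10, -38, 0, 255, 0, 10, -38, 0, 255, 0, 10, -38, 0, 255, 0, 10, -38, 0, 255, 0, 10, -38, 0, 255, 0, 10, -38, 0, 255, 0, 10, -37, 0, 255, 0, 10, 0, 0]}}

```text
time_s: 3.15
tcp_pos: [0.6368, -0.0178, 0.1207]
ee_rot: [[-0.36, 0.001, -0.933], [0.933, -0.0, -0.36], [-0.001, -1.0, -0.001]]
wrist_force: [-0.8, -0.1, -0.1]
gripper_width: 0.004
```

```bash
python3 go.py -124 0 60; python3 - <<'E'
from station import r, eyes
import cv2
for n in["side","wrist"]:
    c=eyes.capture(n); im=c["img"]
    if n=="side": im=cv2.resize(im[60:300,200:500],None,fx=2.5,fy=2.5,interpolation=2)
    cv2.imwrite(f"pics/d_{n}.png",im)
E
```

```text
t 3.15 chan [-125.8   -6.   120.7] F [-0.8 -0.1 -0.1] w 0.004
yaw err deg -0.249258264678204 ydown [ 1.3e-03 -3.0e-04 -1.0e+00]
tool delta mm [ 1.8 60.7  6.1]
```

View pics/d_side.png

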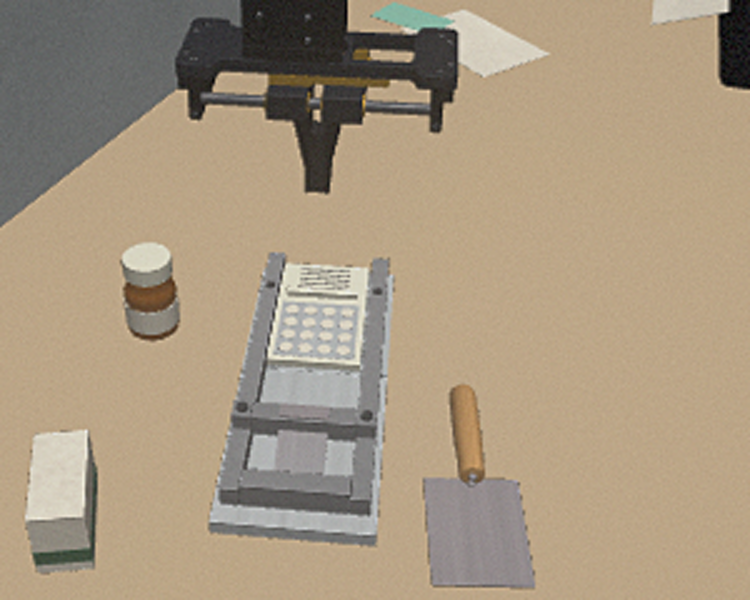

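View pics/d_wrist.png

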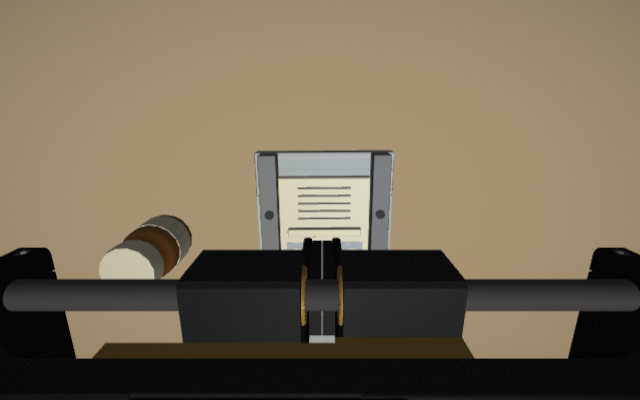

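```bash
cat > wr.py <<'E'
import numpy as np
c=dict(np.load("cam_wrist.npz")); M=c["tool_from_camera"]; f=200/np.tan(np.radians(float(c["vfov"]))/2)
def pt(u,v,y):
    d=M[:3,:3]@np.array([(u-c["cx"])/f,(v-c["cy"])/f,1]); o=M[:3,3]
    return ((o+d*(y-o[1])/d[1])*1000).round(1)
E
python3 - <<'E'
from wr import *
y=.0907
print("tail L,R",pt(280,178,y),pt(369.5,178,y)); print("rail",pt(277,200,y+.002),pt(371,200,y+.002)); print("rib top rear",pt(325,229,y-.006), "rib base", pt(325,235,y)); print("grooves",pt(325,188,y),pt(325,219,y))
E
python3 -c "
import cv2
cv2.imwrite('pics/e.png',cv2.resize(cv2.imread('pics/d_wrist.png')[140:260,240:410],None,fx=4.5,fy=4.5,interpolation=2))"
```

```text
tail L,R [-21.5  90.7 -30.8] [-21.5  90.7  36.7]
rail [ -3.7  92.7 -33.9] [-3.7 92.7 38.9]
rib top rear [17.2 84.7  3.3] rib base [24.5 90.7  3.3]
grooves [-13.7  90.7   3.2] [11.1 90.7  3.3]
```

View pics/e.png

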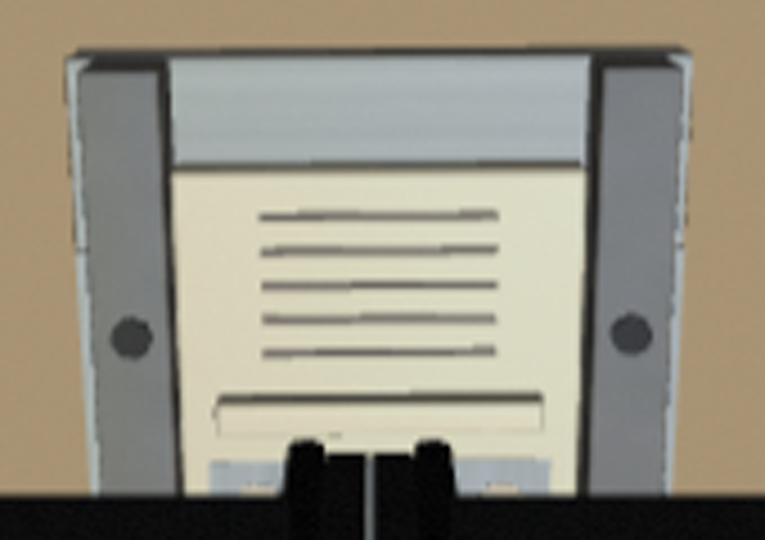

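Request:
{"api": "play_rows", "payload": {"deltas": [255, 3.5, 10, 4, 0, 255, 0, 10, 0, 0, 255, 0, 10, 0, 0, 255, 0, 10, 0, 0, 255, 0, 10, 0, 0, 255, 0, 10, 0, 0, 255, 0, 10, 0, 0, 255, 0, 5, 0, 0, 255, 0, 3, 0, 0, 255, 0, 0, 0, 0]}}

```text
time_s: 4.25
tcp_pos: [0.6282, -0.0175, 0.0441]
ee_rot: [[-0.358, -0.001, -0.934], [0.934, -0.0, -0.358], [0.0, -1.0, 0.001]]
wrist_force: [-1.0, 0.0, -0.5]
gripper_width: 0.005
```

```bash
python3 go.py -124 0 30; python3 - <<'E'
from station import r, eyes
import cv2
for n in["side","wrist"]:
    c=eyes.capture(n); im=c["img"]
    if n=="side": im=cv2.resize(im[60:280,240:420],None,fx=2.7,fy=2.7,interpolation=2)
    cv2.imwrite(f"pics/f_{n}.png",im)
E
```

```text
t 4.25 chan [-122.4    1.9   44.1] F [-1.   0.  -0.5] w 0.005
yaw err deg -0.3494309481533975 ydown [-6.e-04 -2.e-04 -1.e+00]
tool delta mm [-1.6 14.1 -1.9]
```

View pics/f_side.png

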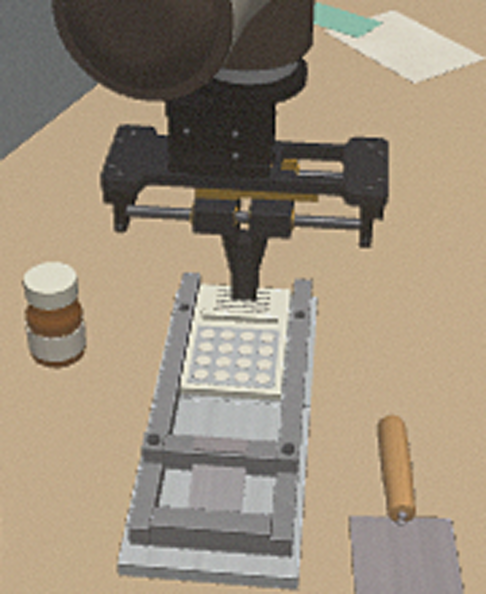

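View pics/f_wrist.png

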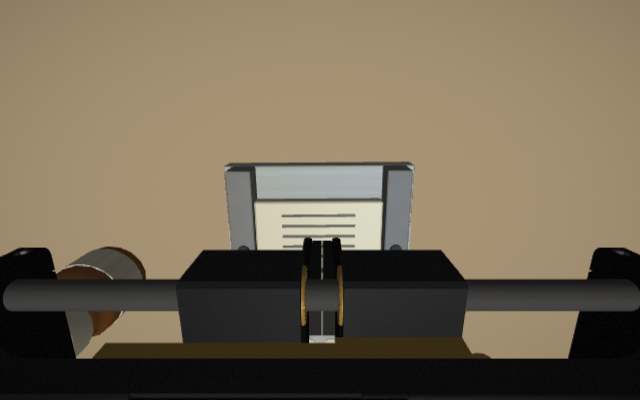

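```bash
python3 -c "
from wr import *
y=.0141
print(pt(255,199,y),pt(382,199,y),pt(320,215,y),pt(320,249,y))"
```

```text
[-26.3  14.1 -35.1] [-26.4  14.1  32.9] [-17.3  14.1  -0.3] [ 2.6 14.1 -0.3]
```

Request:
{"api": "play_rows", "payload": {"deltas": [255, 0, 5, -1, 0, 255, 0, 5, 0, 0, 255, 0, 3, 0, 0, 255, 0, 2, 0, 0, 255, 0, 2, 0, 0, 255, 0, 2, 0, 0, 255, 0, 1, 0, 0, 255, 0, 1, 0, 0, 255, 0, 1, 0, 0, 255, 0, 0, 0, 0]}}

```text
time_s: 5.35
tcp_pos: [0.629, -0.0172, 0.023]
ee_rot: [[-0.358, -0.0, -0.934], [0.934, -0.0, -0.358], [0.0, -1.0, 0.0]]
wrist_force: [-2.9, 0.7, 5.9]
gripper_width: 0.005
```

```bash
python3 go.py -124 0 20
```

```text
t 5.35 chan [-122.3    1.1   23. ] F [-2.9  0.7  5.9] w 0.005
yaw err deg -0.342391914286452 ydown [-4.e-04 -1.e-04 -1.e+00]
tool delta mm [-1.6  3.  -1.1]
```

Request:
{"api": "play_rows", "payload": {"deltas": [255, 0, 1, 0, 0, 255, 0, 1, 0, 0, 255, 0, 1, 0, 0, 255, 0, 0.5, 0, 0, 255, 0, 0.5, 0, 0, 255, 0, 0, 0, 0, 255, 0, 0, 0, 0, 255, 0, 0, 0, 0, 255, 0, 0, 0, 0, 255, 0, 0, 0, 0]}}

```text
time_s: 6.35
tcp_pos: [0.629, -0.0172, 0.0205]
ee_rot: [[-0.359, -0.0, -0.933], [0.933, -0.0, -0.359], [-0.0, -1.0, 0.0]]
wrist_force: [-4.8, 1.5, 12.4]
gripper_width: 0.006
```

```bash
python3 go.py -124 0 20
```

```text
t 6.35 chan [-122.4    1.    20.5] F [-4.8  1.5 12.4] w 0.006
yaw err deg -0.31730074410674547 ydown [-1.e-04 -4.e-04 -1.e+00]
tool delta mm [-1.6  0.5 -1.1]
```

Request:
{"api": "play_rows", "payload": {"deltas": [255, 0, 1, 0, 0, 255, 0, 0.5, 0, 0, 255, 2, 0, 0, 0, 255, 3, 0, 0, 0, 255, 3, 0, 0, 0, 255, 3, 0, 0, 0, 255, 3, 0, 0, 0, 255, 3, 0, 0, 0, 255, 3, 0, 0, 0, 255, 3, 0, 0, 0]}}

```text
time_s: 7.35
tcp_pos: [0.6235, 0.0017, 0.0204]
ee_rot: [[-0.36, 0.005, -0.933], [0.933, -0.003, -0.36], [-0.005, -1.0, -0.004]]
wrist_force: [-0.2, -10.0, 14.2]
gripper_width: -0.001
```

```bash
python3 go.py; python3 - <<'E'
from station import r, eyes
import cv2
c=eyes.capture("side"); im=c["img"]
cv2.imwrite(f"pics/g_side.png",cv2.resize(im[130:280,260:410],None,fx=4,fy=4,interpolation=2))
E
```

```text
t 7.35 chan [-102.8   -0.7   20.4] F [ -0.2 -10.   14.2] w -0.001
yaw err deg -0.27108940860661335 ydown [ 0.0052 -0.0031 -1.    ]
```

View pics/g_side.png

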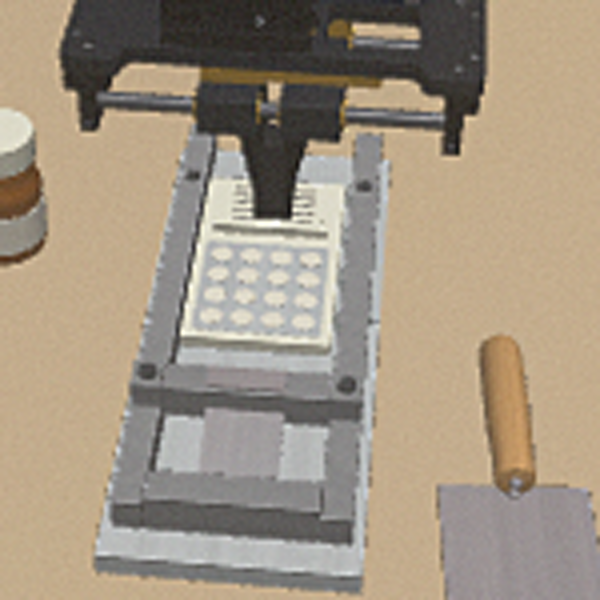

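Request:
{"api": "play_rows", "payload": {"deltas": [255, 3, 0.5, 0, 0, 255, 4, 0, 0, 0, 255, 4, 0, 0, 0, 255, 4, 0, 0, 0, 255, 4, 0, 0, 0, 255, 4, 0, 0, 0, 255, 4, 0, 0, 0, 255, 4, 0, 0, 0, 255, 4, 0, 0, 0, 255, 4, 0, 0, 0]}}

```text
time_s: 8.4
tcp_pos: [0.6094, 0.0377, 0.0203]
ee_rot: [[-0.36, 0.005, -0.933], [0.933, -0.004, -0.36], [-0.005, -1.0, -0.003]]
wrist_force: [-0.1, -12.0, 17.1]
gripper_width: 0.005
```

```bash
python3 go.py; python3 - <<'E'
from station import r, eyes
import cv2
c=eyes.capture("side"); im=c["img"]
cv2.imwrite(f"pics/h_side.png",cv2.resize(im[130:280,260:410],None,fx=4,fy=4,interpolation=2))
E
```

```text
t 8.4 chan [-64.1  -0.7  20.3] F [ -0.1 -12.   17.1] w 0.005
yaw err deg -0.25603807152610614 ydown [ 0.0046 -0.0037 -1.    ]
```

View pics/h_side.png

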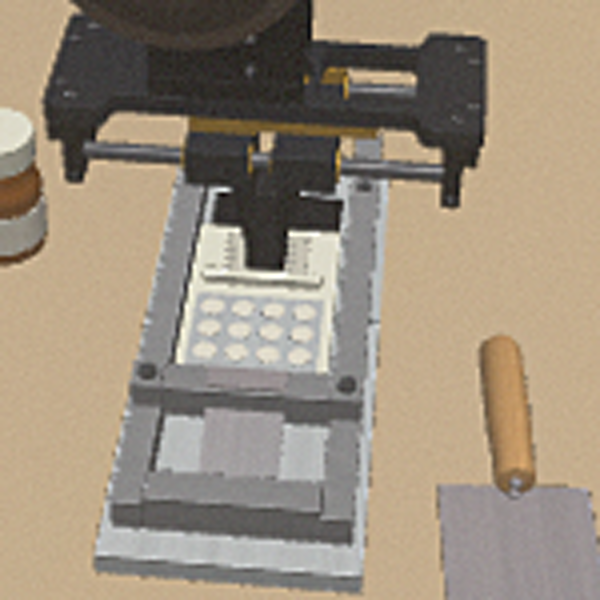

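Request:
{"api": "play_rows", "payload": {"deltas": [255, 4, 0, 0, 0, 255, 4, 0, 0, 0, 255, 4, 0, 0, 0, 255, 4, 0, 0, 0, 255, 4, 0, 0, 0, 255, 4, 0, 0, 0, 255, 4, 0, 0, 0, 255, 4, 0, 0, 0, 255, 4, 0, 0, 0, 255, 4, 0, 0, 0]}}

```text
time_s: 9.45
tcp_pos: [0.5949, 0.0748, 0.0204]
ee_rot: [[-0.36, 0.004, -0.933], [0.933, -0.004, -0.36], [-0.005, -1.0, -0.002]]
wrist_force: [0.4, -15.6, 17.3]
gripper_width: 0.003
```

```bash
python3 go.py; python3 - <<'E'
from station import r, eyes
import cv2
c=eyes.capture("side"); im=c["img"]
cv2.imwrite(f"pics/i_side.png",cv2.resize(im[130:280,260:410],None,fx=4,fy=4,interpolation=2))
E
```

```text
t 9.45 chan [-24.3  -0.6  20.4] F [  0.4 -15.6  17.3] w 0.003
yaw err deg -0.25017355402471253 ydown [ 0.0038 -0.0041 -1.    ]
```

View pics/i_side.png

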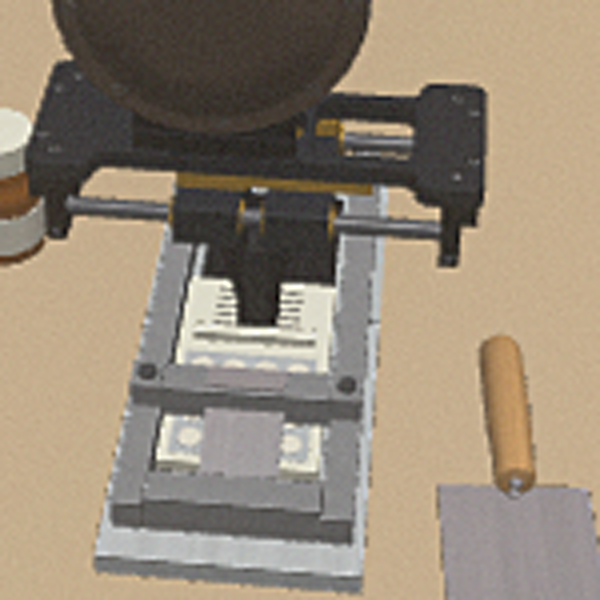

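Request:
{"api": "play_rows", "payload": {"deltas": [255, 2, 0, 0, 0, 255, 2, 0, 0, 0, 255, 2, 0, 0, 0, 255, 2, 0, 0, 0, 255, 2, 0, 0, 0, 255, 1.5, 0, 0, 0, 255, 1.5, 0, 0, 0, 255, 0, 0, 0, 0, 255, 0, 0, 0, 0, 255, 0, 0, 0, 0]}}

```text
time_s: 10.5
tcp_pos: [0.5904, 0.0862, 0.0203]
ee_rot: [[-0.36, 0.004, -0.933], [0.933, -0.005, -0.36], [-0.006, -1.0, -0.002]]
wrist_force: [0.6, -17.3, 17.3]
gripper_width: 0.001
```

```bash
python3 go.py
```

```text
t 10.5 chan [-12.   -0.6  20.3] F [  0.6 -17.3  17.3] w 0.001
yaw err deg -0.2561133312329673 ydown [ 0.0037 -0.0046 -1.    ]
```

Request:
{"api": "play_rows", "payload": {"deltas": [255, 1, 0, 0, 0, 255, 1, 0, 0, 0, 255, 1, 0, 0, 0, 255, 1, 0, 0, 0, 255, 1, 0, 0, 0, 255, 0.5, 0, 0, 0, 255, 0.5, 0, 0, 0, 255, 0, 0, 0, 0, 255, 0, 0, 0, 0, 255, 0, 0, 0, 0]}}

```text
time_s: 11.5
tcp_pos: [0.5885, 0.0911, 0.0203]
ee_rot: [[-0.36, 0.004, -0.933], [0.933, -0.005, -0.36], [-0.006, -1.0, -0.002]]
wrist_force: [1.8, -18.2, 17.4]
gripper_width: 0.005
```

```bash
python3 go.py; python3 - <<'E'
from station import r, eyes
import cv2
for n,(a,b,e,f) in dict(side=(130,280,260,410),top=(145,285,230,430),wrist=(100,300,200,440)).items():
    c=eyes.capture(n); im=c["img"]
    k=4 if n!="wrist" else 3
    cv2.imwrite(f"pics/j_{n}.png",cv2.resize(im[a:b,e:f],None,fx=k,fy=k,interpolation=2))
E
```

```text
t 11.5 chan [-6.8 -0.7 20.3] F [  1.8 -18.2  17.4] w 0.005
yaw err deg -0.25904944600871715 ydown [ 0.0038 -0.0054 -1.    ]
```

View pics/j_side.png

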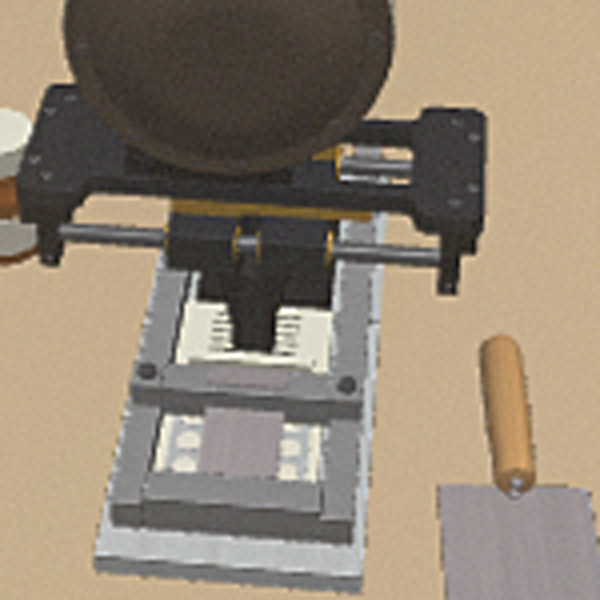

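View pics/j_wrist.png

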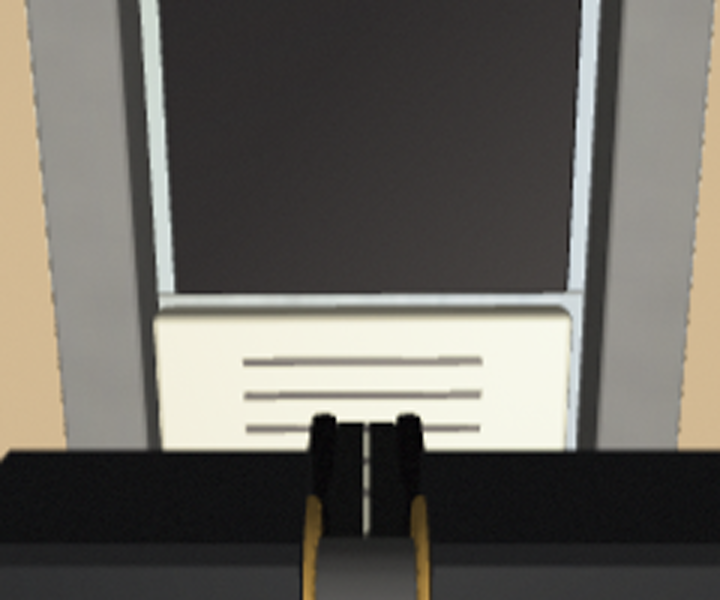

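Request:
{"api": "play_rows", "payload": {"deltas": [255, 1, 0, 0, 0, 255, 1, 0, 0, 0, 255, 1, 0, 0, 0, 255, 0.5, 0, 0, 0, 255, 0.5, 0, 0, 0, 255, 0, 0, 0, 0, 255, 0, 0, 0, 0, 255, 0, 0, 0, 0, 255, 0, 0, 0, 0, 255, 0, 0, 0, 0]}}

```text
time_s: 12.65
tcp_pos: [0.5883, 0.0916, 0.0203]
ee_rot: [[-0.36, 0.005, -0.933], [0.933, -0.009, -0.36], [-0.01, -1.0, -0.001]]
wrist_force: [8.4, -31.7, 15.1]
gripper_width: 0.004
```

```bash
python3 go.py; python3 - <<'E'
from station import r, eyes
import cv2
for n,(a,b,e,f) in dict(wrist=(100,300,200,440)).items():
    c=eyes.capture(n); im=c["img"]
    k=4 if n!="wrist" else 3
    cv2.imwrite(f"pics/k_{n}.png",cv2.resize(im[a:b,e:f],None,fx=k,fy=k,interpolation=2))
E
```

```text
t 12.65 chan [-6.3 -0.7 20.3] F [  8.4 -31.7  15.1] w 0.004
yaw err deg -0.2659760310345831 ydown [ 0.0047 -0.0088 -0.9999]
```

View pics/k_wrist.png

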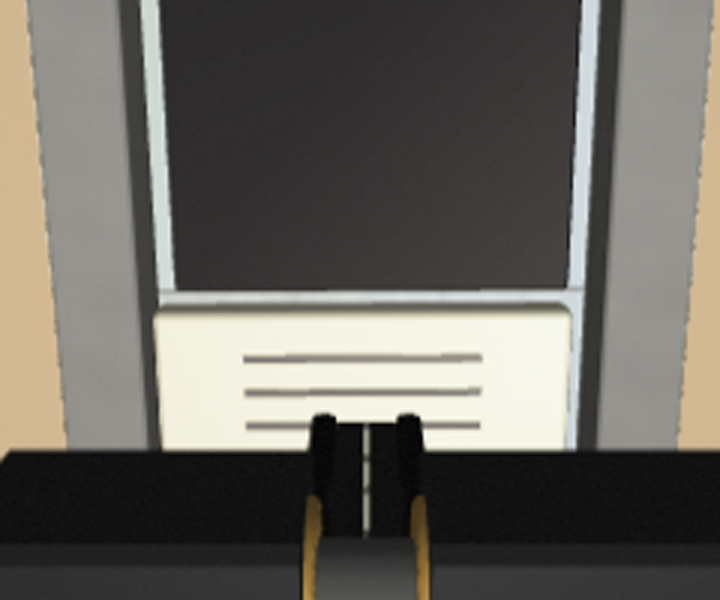

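Request:
{"api": "play_rows", "payload": {"deltas": [255, -2, 0, 0, 0, 255, -2, 0, 0, 0, 255, -1, -1, 0, 0, 255, -1, -1, 0, 0, 255, -1, -1, 0, 0, 255, -1, -1, 0, 0, 255, -1, -1, 0, 0, 255, -0.5, -2, 0, 0, 255, 0, -4, 0, 0, 255, 0, -6, 0, 0]}}

```text
time_s: 13.7
tcp_pos: [0.5873, 0.0909, 0.0334]
ee_rot: [[-0.358, -0.001, -0.934], [0.934, -0.0, -0.358], [0.0, -1.0, 0.001]]
wrist_force: [0.7, 0.0, 0.2]
gripper_width: 0.001
```

```bash
python3 go.py
```

```text
t 13.7 chan [-6.5  0.5 33.4] F [0.7 0.  0.2] w 0.001
yaw err deg -0.3461089424241237 ydown [-1.2e-03 -1.0e-04 -1.0e+00]
```

Clear of the carrier. Next I rise and back off for a clean view.

Request:
{"api": "play_rows", "payload": {"deltas": [255, 0, -10, 0, 0, 255, 0, -15, 0, 0, 255, 0, -20, 0, 0, 255, 0, -20, 0, 0, 255, -20, -20, 0, 0, 255, -30, -10, 0, 0, 255, -40, 0, 0, 0, 255, -40, 0, 0, 0, 255, -40, 0, 0, 0, 255, -30, 0, 0, 0]}}

```text
time_s: 14.7
tcp_pos: [0.6601, -0.0977, 0.1297]
ee_rot: [[-0.358, 0.001, -0.934], [0.934, 0.0, -0.358], [-0.0, -1.0, -0.001]]
wrist_force: [0.4, 0.7, -0.2]
gripper_width: 0.008
```

```bash
python3 go.py; python3 - <<'E'
from station import r, eyes
import cv2
for n,(a,b,e,f) in dict(side=(150,290,265,415),top=(145,285,230,430)).items():
    c=eyes.capture(n); im=c["img"]; cv2.imwrite(f"pics/l_{n}_full.png",im)
    cv2.imwrite(f"pics/l_{n}.png",cv2.convertScaleAbs(cv2.resize(im[a:b,e:f],None,fx=4,fy=4,interpolation=2),alpha=1.3 if n=="top" else 1))
E
```

```text
t 14.7 chan [-208.7    1.3  129.7] F [ 0.4  0.7 -0.2] w 0.008
yaw err deg -0.3863199907196133 ydown [ 1.3e-03  2.0e-04 -1.0e+00]
```

View pics/l_side.png

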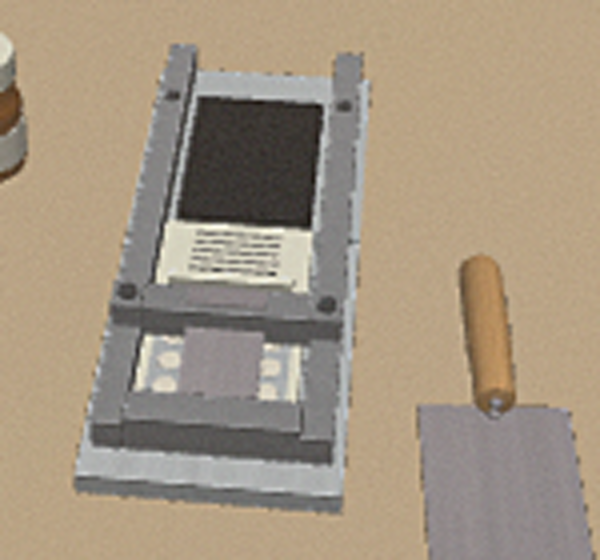

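View pics/l_top.png

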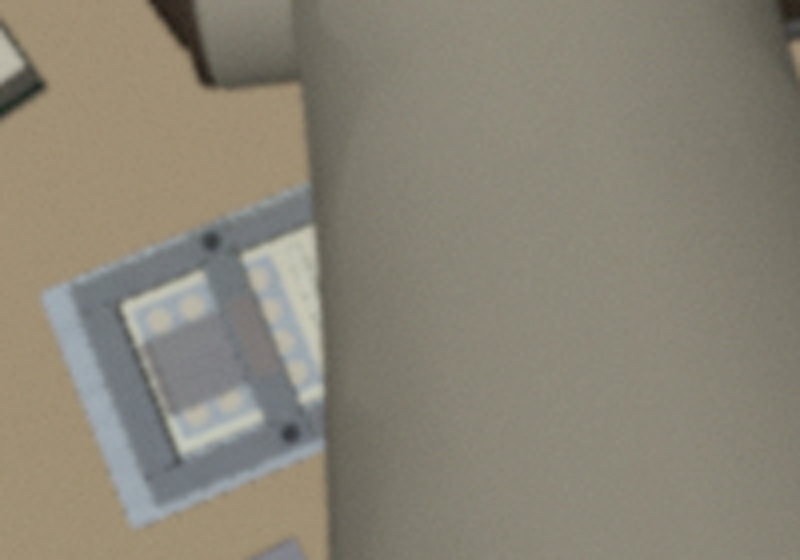

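View pics/l_side_full.png

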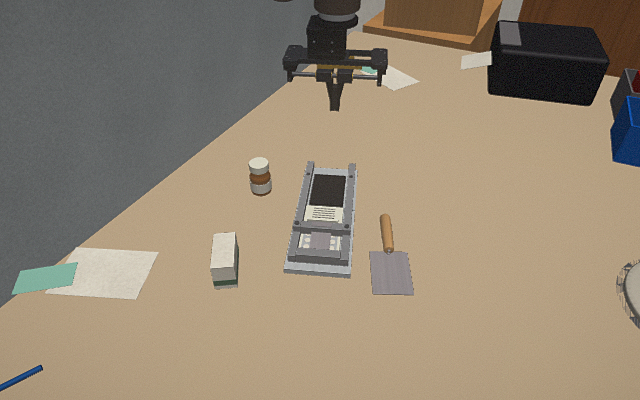

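```bash
python3 -c "
from h import *
p=np.load('fix.npy');c=load('side')
for z in(12,22):
  print(z,((proj(c,F(p,np.array([[-130,-32,z],[-130,32,z],[-40,-32,z],[-40,32,z]])/1000.))-(265,150))*4).round(0).tolist())
print(((proj(c,F(p,np.array([[-36,-35,20],[-36,35,20],[-150,-36.5,28],[-130,0,28]])/1000.))-(265,150))*4).round(0).tolist())
import cv2
cv2.imwrite('pics/m.png',cv2.resize(cv2.imread('pics/l_side_full.png')[165:230,295:360],None,fx=9,fy=9,interpolation=2))
"
```

```text
12 [[197.0, 108.0], [321.0, 116.0], [175.0, 224.0], [309.0, 233.0]]
22 [[196.0, 93.0], [322.0, 101.0], [174.0, 208.0], [310.0, 218.0]]
[[167.0, 217.0], [316.0, 227.0], [192.0, 59.0], [259.0, 87.0]]
```

View pics/m.png

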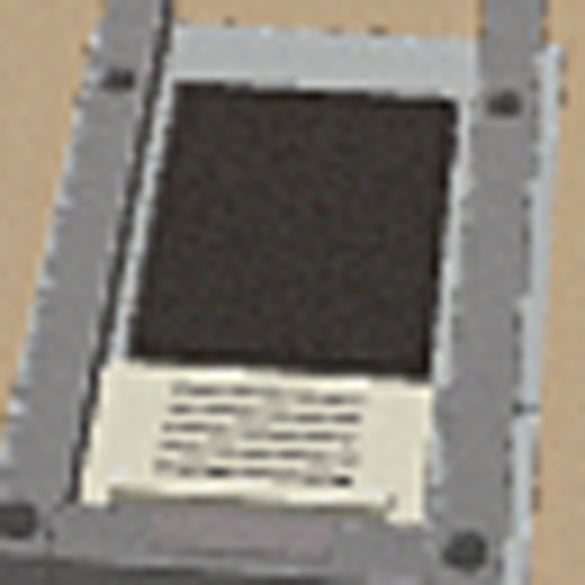

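```bash
python3 -c "
from station import r
print(r.sense()['joint_velocities'].round(2)); print(r.finish_job())"
```

```text
[ 3.04 -1.24 -2.25 -1.27  0.13 -1.55]
the job is handed in; nothing more can be done
None
```

The carrier is loaded home against the end stop and the job is handed in. I got no verdict back. It took about 15 s of the 38 s.

- **Pressing and pushing:** I pressed with the closed fingertips behind the thumb rib. The down-force was about 12 N at the start and 14–17 N while pushing the carrier under the crossbar and drag spring. The fingertips stayed at about z = 20 mm, so the carrier was down on the floor. I took this from wrist force and fingertip height, because the leaf angle cannot be read directly.
- **Home:** At the end of the push the forward force rose from about 18 to 32 N with almost no further motion, so the carrier was against the stop. I then eased off the push and lifted straight up. The wrist force went back to near zero, so the fingers were clear.
- **Last camera check:**
  - **Carrier:** the nose shows no gap at the end stop, the tail is where the home position predicts, and it appears flat.
  - **Drag spring:** it lies over the carrier.
  - **Bed:** the bed corners match the raised height, not the floor height. This allows for a bias of about 1 pixel in the side camera.
  - **Bystanders:** the bottle, carton and spatula look unmoved in the side view.

**Checks that disagreed or fell short:**
- The carrier seemed to start about 5 mm further back than the stated travel implies, which made no difference to the push.
- In the last top view the arm covered most of the fixture, so only the end-stop area could be checked from above.
- The arm still had a small leftover speed, up to about 3°/s, when I handed in. It was about 10 cm up and well clear of everything.

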